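Clamp a mould frame in the screw press with the loose crank

TASK

Clamp the mould frame in the screw press. Fit the loose crank over the hex hidden down in the press's collar (do not ram it: bear lightly and turn until you feel it drop fully on), wind it clockwise until it goes clearly stiff and the platen grips the frame firmly, but do not crush it. Then lift the crank off and stand it upright on the bench, clear of the press, disturbing nothing else.

Things in the scene. Friction and masses are not known exactly. Their poses are not given: they have to be found in the camera images.
- press: green bench screw press, bolted down, base 150 (x) x 170 (y) mm. Origin: centre of its base on the bench, on the upright screw's axis; z up. Two columns at y = +-62 mm carry a crosshead (74 x 164 mm, top at 152 mm) with a collar on it. Turning the screw clockwise, seen from above, lowers the platen 20 mm a turn. The screw is stiff (0.18 N m) and stays where it is left
- collar_mouth (a point): centre of the top of the dark steel collar, on the screw's axis, 194 mm over the bench. The collar is a round well: mouth 60 mm wide, funnelled within 6 mm to a 49.8 mm bore, 38 mm deep from mouth to floor
- hex_top (a point): centre of the top of the screw's hex end, inside the collar, 18 mm below its mouth. The hex is 34 mm across flats and 20 mm tall, black with grease, and stands on a round flange, the well's floor. Its angle differs each time and is not told: this point's axes are the press's, not the hex's. Meet it slowly (20 mm/s) and lightly: over 35 N mars it
- platen: upper platen, a level aluminium plate 112 x 88 x 10 mm; origin: centre of its underside. It hangs on disc springs: once it bears on the frame its force grows by 100 N per mm of feed (320 N per radian of crank, felt as 13 N more at the knob). Let go, the screw holds up to about 65 N of it. Over 40 N is firm, over 150 N crushes the frame
- mould_frame: loose aluminium mould frame, 90 x 66 mm, 25 mm high, lying on the press's lower platen (its face 32 mm over the bench) under the upper one; origin: centre of its underside
- crank: loose steel crank, 0.3 to 0.5 kg, balanced over its hub, standing on its socket on the bench. Origin: centre of the socket's open lower rim; z up the hub; +x to the knob. Socket 48 mm outside; inside a hex 35.8 mm across flats, 26 mm deep. Fully on the hex, its rim stands 20 mm below hex_top. Arm: 53 to 64 mm above the rim, from a 31 mm ball at x = -50 mm to the knob at x = 75 mm
- crank_head (a point): centre of the top of the square head on the crank's hub, by which it can be held: 26 x 26 mm, sides along the crank's x and y, 27 mm tall (64 to 91 mm above the socket's rim)
- crank_knob (a point): point on the axis of the crank's black knob, 75 mm from the hub's axis, 90 mm above the socket's rim. The knob is upright, 23 mm thick, from 66 to 112 mm above the rim, and spins freely on its pin, so the crank can be wound by holding it
- wax_block: loose green carving wax block 30 x 62 x 18 mm; origin: centre of its underside; not to be disturbed
- jar_beads: small loose jar with a cream lid, 38 mm wide, 47 mm tall; origin: centre of its underside; not to be disturbed
- loupe: small loose folding loupe 25 x 41 x 8 mm; origin: centre of its underside; not to be disturbed
- brass_brush: loose wooden brush with brass bristles, 155 x 15 x 21 mm, long along its x; origin: centre of its underside; not to be disturbed
Not all that is in view belongs to the job. Leave any blue, green or turquoise look-alike of the mould_frame alone.

How it is judged:
By the outcome, as a careful person would: the job done as asked, in the order asked, and still so for the second after the job is handed in, with the robot touching nothing.
It also fails if it takes over 72 s, if anything falls off the work surface, if the arm or the gripper's body presses on something with over 40 N, if the wrist force passes 120 N, or if a joint passes its speed limit or range.

ROBOT

A 6-joint arm with a two-finger parallel gripper is mounted at the origin on a cart in front of the work surface, level with it; the furniture and walls round the work are solid. World frame = base frame: x ahead of the robot, y to its left, z up, the work surface at z = 0. Lengths are in m, angles in rad, forces in N, time in s.
With the tool pointing down it reaches from about 0.35 to 0.85 m from the base axis. Payload 8.1 kg.
Tool frame: the origin (TCP) lies midway between the tips of the shut fingers; the grasp point (between the pads) lies bot.grasp_offset behind it (bot.grasp_offset is the distance from the TCP to the grasp point, in m); z points along the fingers, y is the line along which they close (so a half turn about z gives the same grasp; the last joint's range is limited). The gripper opens to 85 mm and grips with 20 to 120 N. Pads are 22 mm wide; open, the fingers measure 114 mm over their backs; the gripper's body (76 mm by 85 mm) begins 54 mm behind the grasp point. The pads swing forward as they close: fully open they stand 13 mm farther back than shut.
Start: joints at [1.088, 0.13, 1.488, -0, 1.523, -0.085], TCP at [0.232, 0.553, 0.231] pointing down, gripper open.
Joint ranges: [-2.96, 2.96], [-0.89, 2.26], [0.02, 2.5], [-1.34, 4.48], [0, 2.73], [-2.66, 2.66]. Speed limits (rad/s): [2.39, 2.39, 2.79, 3.14, 3.14, 3.14].

INTERFACE

Orientations are given as [roll, pitch, yaw] about the fixed x, y, z axes, in that order (R = Rz(yaw) Ry(pitch) Rx(roll)).
In Python, from bench import bot gives the robot as it stands.
- The arm moves only by the tool servo_tool, never from a script. Its argument "series" is text: rows parted by semicolons, each of 7 numbers parted by spaces: the shift along the world's x, y, z in units of 0.75 m (1.0 is 0.75 m), then the turn, a rotation vector about the world's x, y, z in units of pi/2 rad (1.0 is pi/2 rad), then the closure, from 0 (fully open) to 1 (shut). In form: tx ty tz wx wy wz grip; .... A call has 1 to 10 rows; each row is the pose to reach, as a shift and turn from the pose commanded when the call began; what a row does not reach only later rows make up. A row lasts 1/12 s, in which the tool goes at most 41.7 mm and 7.16 degrees, less where a joint would pass 70% of its speed; a pose out of reach is approached as far as the arm can. A call with a number of a shift or a turn outside -1 to 1 is refused whole. A call with a gripper value outside its range is refused whole. The fingers move at their own pace and stop on an object; "newtons" is the grip in N (left out, the last holds). Time passes only in rows, so rows that repeat a pose let the fingers close. It gives the time, the measured TCP pose, the force, the opening and the grip force at its end, in the units of the state.
- bot.read_state(): the state, without advancing time (a new reading comes with each control period).
- bot.read_camera(name): name is "side" or "top" or "wrist"; returns the picture (420x560x3 uint8, red, green, blue); there is no depth.
- bot.get_calibration(name): a dict with "fx", "fy", "cx", "cy" (pixels), "dist_coeffs" ([k1, k2, p1, p2, k3] as OpenCV has them; the pictures are not rectified), "pose" (4x4, takes a point from camera to world coordinates). Camera axes: x right, y down, z forward; pixel columns grow to the right and rows downward; lengths in m; the calibration is good to about 2 mm. A picture is of the moment at which its call begins: read the wrist's pose just before it. get_calibration takes no time and is no camera call; for the wrist camera it gives the pose at the moment of the call.
- bot.finish_job(): hands the job in; it is judged then, once.
Trained networks look in the newest picture that a camera, given by its name, has taken for a name from the list of things; names that differ only in an ending like _2 or _b are one class to them, and where a whole thing is asked for, a point or a joint stands for the part that bears it (a point fixed in the world has none). Each returns a list of dicts, best first, with "p" (0 to 1); they miss things now and then, are a little off and sometimes report something else, mostly with a low value. They report only what shows in the picture. A call takes as long as a camera call. They do not tell look-alikes from the thing itself.
- bot.trace(camera, query): "mask" (420x560 bool, what is visible of it) and "location" ([column, row] in pixels, amid what is visible of it).
The state is a dict: "time_s": time; "joint_positions": joint angles; "joint_velocities": joint speeds; "joint_efforts": joint torques, N m; "tool_pos": TCP position; "eef_rot": TCP orientation; "wrist_force": force on the tool from outside, world axes, zero at the start; "torque": the same for the moment, N m; "width": finger opening in m; "finger_force": force on a finger pad.
Only numpy, scipy, OpenCV 4.12 (cv2) and the standard library are available. Lean on these libraries where they do the work, as an engineer would, in place of code of your own. Each camera call takes 0.05 s, during which the arm holds its last target. There are 200 camera calls.

## Working session

There is one attempt and no reset: what is moved stays moved. The work goes in short steps, Python scripts to look and compute and a tool call to move; the robot and the scene stay as the last step left them, time stands still between calls to the robot, and variables do not carry over. Pictures are saved under pics/ and viewed, at most 10 in all, crops included, and the job is handed in when it is done.

Besides the shell and the picture viewer there is one more tool, called after ">>>" by a JSON object that holds its "name" and its "arguments", one argument or row to a line. servo_tool: Moves the arm, as the interface text tells. Shifts and turns lie within -1 to 1; 1 stands for 0.75 m of shift or pi/2 rad of turn. Its arguments: {"type":"object","properties":{"series":{"type":"string"},"newtons":{"type":"number"}},"required":["series"]}

```bash
mkdir -p pics; ls; cat > h.py <<'E'
import numpy as np, cv2
from bench import bot
def ray(cam,px):
    c=bot.get_calibration(cam)
    K=np.array([[c['fx'],0,c['cx']],[0,c['fy'],c['cy']],[0,0,1]]);P=np.array(c['pose'])
    u=cv2.undistortPoints(np.array([[px]],float),K,np.array(c['dist_coeffs']))[0,0]
    return P[:3,3],P[:3,:3]@np.array([u[0],u[1],1.])
def atz(cam,px,z):
    o,d=ray(cam,px); return o+d*(z-o[2])/d[2]
def tri(rs):
    A=np.zeros((3,3));b=np.zeros(3)
    for o,d in rs:
        d=d/np.linalg.norm(d);M=np.eye(3)-np.outer(d,d);A+=M;b+=M@o
    return np.linalg.solve(A,b)
def proj(cam,p):
    c=bot.get_calibration(cam)
    K=np.array([[c['fx'],0,c['cx']],[0,c['fy'],c['cy']],[0,0,1]]);P=np.linalg.inv(np.array(c['pose']))
    return cv2.projectPoints(np.atleast_2d(np.array(p,float)),cv2.Rodrigues(P[:3,:3])[0],P[:3,3],K,np.array(c['dist_coeffs']))[0][:,0]
E
python3 - <<'E'
from h import *
np.set_printoptions(precision=4,suppress=True)
s=bot.read_state();print(s,bot.grasp_offset)
for c in ['top','side']:
    im=bot.read_camera(c);cv2.imwrite(f'pics/{c}0.png',im[:,:,::-1])
    print(c,np.array(bot.get_calibration(c)['pose'])[:3,3])
    for q in ['crank_head','crank_knob','crank','collar_mouth','press','mould_frame','platen','wax_block','jar_beads','loupe','brass_brush']:
        for r in bot.trace(c,q)[:2]: print(c,q,round(r['p'],2),np.round(r['location'],1),r['mask'].sum())
E
```

```text
pics
{'time_s': 0.0, 'joint_positions': array([ 1.0876,  0.1311,  1.4893,  0.    ,  1.523 , -0.0854]), 'joint_velocities': array([-0.0016,  0.0019,  0.0004,  0.    , -0.0003,  0.0003]), 'joint_efforts': array([ -0.0009, -56.9408, -50.054 ,  -0.0005,   0.0149,   0.    ]), 'tool_pos': array([0.2321, 0.5527, 0.2303]), 'eef_rot': array([-3.1398, -0.0002,  2.7438]), 'wrist_force': array([-0.4186, -0.2196,  0.3822]), 'torque': array([-0.0104,  0.0317,  0.0359]), 'finger_force': 0.0, 'width': 0.08496993791886173} 0.0187
top [0.3482 0.0508 1.3193]
top crank_head 0.94 [175.7 238.5] 826
top crank_knob 0.57 [176.9 240.2] 896
top crank 0.91 [177.3 239.8] 856
top crank 0.38 [273.9 221.3] 4130
top collar_mouth 0.88 [271.1 222.4] 4248
top press 0.97 [271.8 225.1] 4291
top mould_frame 0.9 [388.2 215.1] 1014
top mould_frame 0.85 [340.5 178.5] 968
top platen 0.69 [272.8 240.9] 173
top wax_block 0.86 [262.9 285.7] 314
top jar_beads 0.56 [227.5 169. ] 190
top jar_beads 0.32 [268.8 221.8] 4109
top loupe 0.32 [178.9 238. ] 802
top brass_brush 0.63 [184.  281.8] 289
top brass_brush 0.6 [271.9 221.4] 4170
side [ 0.1342 -0.7954  0.7009]
side crank_head 0.83 [211.5 182.4] 1138
side crank_knob 0.61 [212.4 182.5] 1141
side crank_knob 0.17 [205.2 252.1] 271
side crank 0.71 [214.6 179.1] 1125
side crank 0.48 [271.1 223.5] 6153
side collar_mouth 0.58 [271.7 219.8] 6086
side press 0.93 [271.  223.8] 6219
side mould_frame 0.93 [278.4 301.6] 1667
side mould_frame 0.75 [356.2 326.3] 1894
side platen 0.86 [256.6 226.2] 371
side wax_block 0.79 [204.9 255.7] 332
side wax_block 0.52 [270.9 221.7] 5950
side jar_beads 0.66 [215.2 181.9] 1145
side jar_beads 0.54 [301.7 193.4] 205
side loupe 0.69 [221.7 276. ] 116
side brass_brush 0.8 [185.3 206.9] 237
```

```bash
python3 - <<'E'
import cv2
for c,(x0,y0,x1,y1) in {'top':(140,140,420,350),'side':(160,130,400,340)}.items():
    im=cv2.imread(f'pics/{c}0.png')[y0:y1,x0:x1];
    f=800/(x1-x0) if c=='top' else 600/210
    cv2.imwrite(f'pics/{c}0c.png',cv2.resize(im,None,fx=f,fy=f,interpolation=cv2.INTER_CUBIC)); print(f)
E
```

```text
2.857142857142857
2.857142857142857
```

View pics/top0c.png

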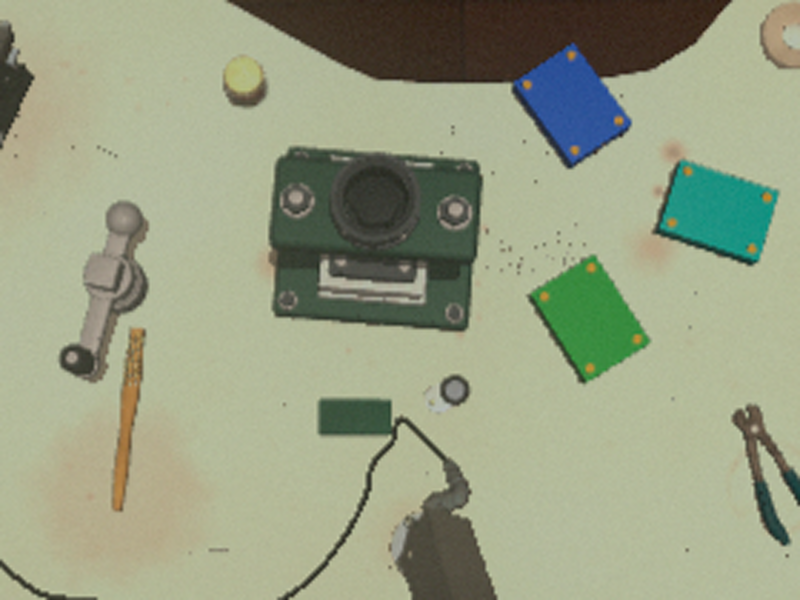

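View pics/side0c.png

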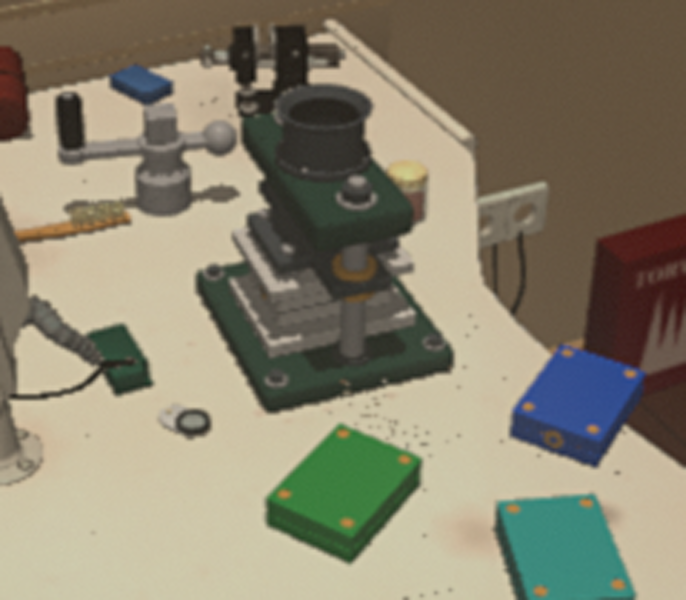

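Top crop: crank with knob at full-image px (166,265), head (176,235), ball (183,216); press collar mouth (272,209). Side: head top (216,168), knob top (184,164), mouth (274,166); a mould frame lies in the press under the platen, blue/green/turquoise blocks are decoys.

```bash
python3 - <<'E'
from h import *
np.set_printoptions(precision=4,suppress=True)
f=2.857142857
T=lambda x,y:(140+(x+.5)/f-.5,140+(y+.5)/f-.5); S=lambda x,y:(160+(x+.5)/f-.5,130+(y+.5)/f-.5)
for n,t,s,z in [('head',(104,271),(161,110),.091),('knob',(75,358),(68,97),.112),('ball',(123,218),(219,138),.0585),('mouth',(375,198),(325,105),.194)]:
    print(n,tri([ray('top',T(*t)),ray('side',S(*s))]),atz('top',T(*t),z),atz('side',S(*s),z))
for n,t in [('boltA',(288,299)),('boltB',(454,313)),('base l',(273,315)),('base r',(467,329))]: print(n,atz('top',T(*t),.014))
for n,t in [('nutL',(296,200)),('nutR',(455,212))]: print(n,atz('top',T(*t),.16))
for n,t in [('brush top',(137,330)),('brush bot',(118,510)),('jar',(243,80)),('wax',(355,417)),('loupe',(450,390))]: print(n,atz('top',T(*t),.02))
E
```

```text
head [0.5371 0.2798 0.0899] [0.537  0.2796 0.091 ] [0.5364 0.2779 0.091 ]
knob [0.4638 0.2977 0.1101] [0.4641 0.2972 0.112 ] [0.4623 0.2943 0.112 ]
ball [0.5866 0.2714 0.0557] [0.5871 0.2705 0.0585] [0.5836 0.2669 0.0585]
mouth [0.5749 0.056  0.1931] [0.5741 0.0563 0.194 ] [0.5749 0.0545 0.194 ]
boltA [0.522  0.1337 0.014 ]
boltB [ 0.5078 -0.0099  0.014 ]
base l [0.5083 0.1467 0.014 ]
base r [ 0.4938 -0.0208  0.014 ]
nutL [0.5803 0.1181 0.16  ]
nutR [ 0.569  -0.0057  0.16  ]
brush top [0.4962 0.2632 0.02  ]
brush bot [0.3448 0.2764 0.02  ]
jar [0.7177 0.1731 0.02  ]
wax [0.4195 0.0765 0.02  ]
loupe [ 0.4412 -0.0047  0.02  ]
```

>>> {"name": "servo_tool", "arguments": {
  "series": "0.384 -0.497 0.2 0 0 0.118 0;0.384 -0.497 0.2 0 0 0.118 0;0.384 -0.497 0.2 0 0 0.118 0;0.384 -0.497 0.2 0 0 0.118 0;0.384 -0.497 0.2 0 0 0.118 0;0.384 -0.497 0.2 0 0 0.118 0;0.384 -0.497 0.2 0 0 0.118 0;0.384 -0.497 0.2 0 0 0.118 0;0.384 -0.497 0.2 0 0 0.118 0;0.384 -0.497 0.2 0 0 0.118 0"
}}

```text
time_s: 2.03
tool_pos: [0.4755, 0.2379, 0.3584]
eef_rot: [3.141, 0.001, 2.929]
wrist_force: [0.5, 1.5, -0.3]
width: 0.0851
finger_force: 0.0
```

>>> {"name": "servo_tool", "arguments": {
  "series": "0.07 -0.09 0.04 0 0 0 0;0.07 -0.09 0.04 0 0 0 0;0.07 -0.09 0.04 0 0 0 0;0.07 -0.09 0.04 0 0 0 0"
}}

```text
time_s: 2.37
tool_pos: [0.5288, 0.1699, 0.3884]
eef_rot: [3.141, 0.002, 2.925]
wrist_force: [0.3, 1.1, -1.1]
width: 0.0852
finger_force: 0.0
```

```bash
python3 - <<'E'
from h import *
np.set_printoptions(precision=4,suppress=True)
s=bot.read_state();print(s['time_s'],s['tool_pos'],s['eef_rot'],s['joint_positions'])
im=bot.read_camera('wrist');c=bot.get_calibration('wrist');print(np.array(c['pose']),c['fx'])
print(proj('wrist',[[.575,.056,.194],[.537,.279,.091],[.464,.297,.112]]))
cv2.imwrite('pics/w1.png',im[:,:,::-1])
E
```

```text
2.3667 [0.5288 0.1699 0.3884] [3.1413 0.0017 2.9249] [ 0.2188 -0.0012  1.3423 -0.0004  1.7988 -1.1354]
[[ 0.2136  0.9314  0.2946  0.4522]
 [ 0.9769 -0.2038 -0.0639  0.1881]
 [ 0.0006  0.3015 -0.9535  0.5285]
 [ 0.      0.      0.      1.    ]] 357.56978362127944
[[180.5361 247.3992]
 [368.0928 149.6594]
 [378.5672  85.3188]]
```

View pics/w1.png

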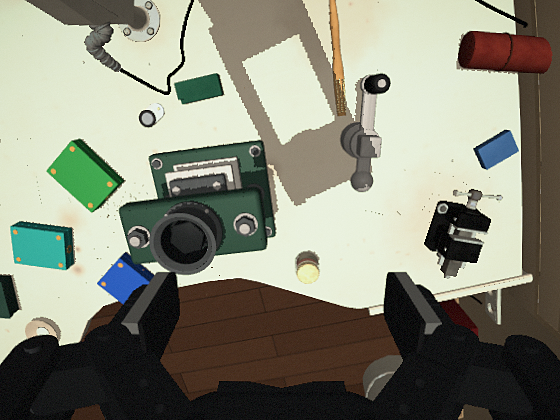

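```bash
python3 - <<'E'
from h import *
im=cv2.imread('pics/w1.png')
a=im[195:285,140:240]; a=(255*(a/255.)**0.4).astype('uint8')
b=im[65:195,330:410]
a=cv2.resize(a,(500,450),interpolation=cv2.INTER_CUBIC);b=cv2.resize(b,(277,450),interpolation=cv2.INTER_CUBIC)
cv2.imwrite('pics/w1c.png',np.hstack([a,b]))
E
```

```text
(no output)
```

View pics/w1c.png

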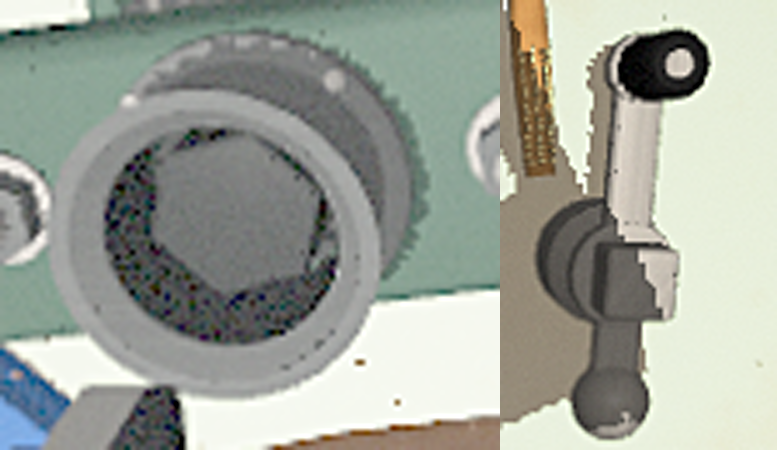

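```bash
python3 - <<'E'
from h import *
np.set_printoptions(precision=4,suppress=True)
W=lambda x,y:(140+(x+.5)/5-.5,195+(y+.5)/5-.5); B=lambda x,y:(330+(x-500+.5)/3.4615-.5,65+(y+.5)/3.4615-.5)
rim=np.array([atz('wrist',W(*p),.194)[:2] for p in [(52,225),(382,240),(217,398),(190,92),(100,340),(340,345),(110,122)]])
A=np.c_[2*rim,np.ones(len(rim))];x=np.linalg.lstsq(A,(rim**2).sum(1),rcond=None)[0];print('mouth',x[:2],'r',np.sqrt(x[2]+x[0]**2+x[1]**2))
hx=np.array([atz('wrist',W(*p),.176)[:2] for p in [(160,150),(240,130),(325,193),(310,265),(230,292),(152,228)]])
c=hx.mean(0);d=hx-c;print('hex',c,np.linalg.norm(d,axis=1),np.degrees(np.arctan2(d[:,1],d[:,0]))%60)
for n,p,z in [('head',(643,284),.091),('headNE',(678,248),.091),('headSE',(674,320),.091),('knob',(681,63),.112),('ball',(611,404),.0585)]: print(n,atz('wrist',B(*p),z))
E
```

```text
mouth [0.5721 0.0592] r 0.033599287495275576
hex [0.5711 0.0593] [0.0204 0.0183 0.0198 0.0196 0.0193 0.019 ] [35.5703 40.4265 29.3739 37.528  38.9103 30.2468]
head [0.5341 0.283  0.091 ]
headNE [0.5242 0.297  0.091 ]
headSE [0.5492 0.2921 0.091 ]
knob [0.4621 0.3011 0.112 ]
ball [0.584  0.271  0.0585]
```

Wrist crop: collar ring centre near (183,243) with the hex visible inside (vertices ≈35° mod 60), crank head near (371,147), knob (382,83). All three cameras agree to ~3 mm.

>>> {"name": "servo_tool", "arguments": {
  "series": "0.01 0.148 -0.3 0 0 0 0;0.01 0.148 -0.3 0 0 0 0;0.01 0.148 -0.3 0 0 0 0;0.01 0.148 -0.3 0 0 0 0;0.01 0.148 -0.3 0 0 0 0;0.01 0.148 -0.3 0 0 0 0;0.01 0.148 -0.3 0 0 0 0;0.01 0.148 -0.33 0 0 0 0;0.01 0.148 -0.33 0 0 0 0",
  "newtons": 80
}}

```text
time_s: 3.17
tool_pos: [0.531, 0.2838, 0.1357]
eef_rot: [-3.138, -0.006, 2.932]
wrist_force: [-0.7, -0.1, -1.2]
width: 0.0851
finger_force: 0.0
```

```bash
python3 - <<'E'
from h import *
np.set_printoptions(precision=4,suppress=True)
s=bot.read_state();print(s['time_s'],s['tool_pos'],s['eef_rot'])
im=bot.read_camera('wrist');print(proj('wrist',[[.536,.281,.091],[.464,.298,.112]]))
r=bot.trace('wrist','crank')[0];print(r['p'],r['location'])
cv2.imwrite('pics/w2.png',im[:,:,::-1])
E
```

```text
3.1667 [0.531  0.2838 0.1357] [-3.1379 -0.0056  2.9318]
[[278.0675 245.6285]
 [280.5719 113.6488]]
0.7 [280.5, 212.4]
```

View pics/w2.png

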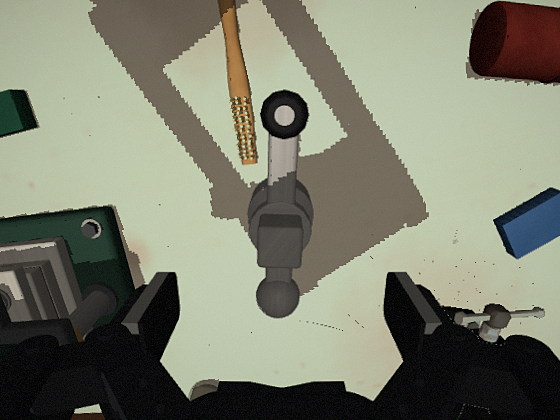

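Wrist picture: crank head centred at col 281, knob (284,114); finger gap straddles the head cleanly, brush well below the fingers.

>>> {"name": "servo_tool", "arguments": {
  "series": "0.001 0.002 -0.04 0 0 0 0;0.001 0.002 -0.07 0 0 0 0;0.001 0.002 -0.1 0 0 0 0;0.001 0.002 -0.1 0 0 0 0;0.001 0.002 -0.1 0 0 0 0;0.001 0.002 -0.1 0 0 0 1;0.001 0.002 -0.1 0 0 0 1;0.001 0.002 -0.1 0 0 0 1;0.001 0.002 -0.1 0 0 0 1;0.001 0.002 -0.1 0 0 0 1",
  "newtons": 80
}}

```text
time_s: 4.1
tool_pos: [0.536, 0.2847, 0.066]
eef_rot: [3.141, 0.001, 2.929]
wrist_force: [-0.9, -2.6, 1.8]
width: 0.0257
finger_force: 28.2
```

>>> {"name": "servo_tool", "arguments": {
  "series": "0 0 0 0 0 0 1;0 0 0 0 0 0 1;0 0 0 0 0 0 1"
}}

```text
time_s: 4.35
tool_pos: [0.5362, 0.2848, 0.0661]
eef_rot: [3.141, 0.001, 2.929]
wrist_force: [0.3, -0.8, 6.0]
width: 0.0249
finger_force: 78.2
```

```bash
python3 - <<'E'
from h import *
np.set_printoptions(precision=4,suppress=True)
s=bot.read_state();print(s)
E
```

```text
{'time_s': 4.35, 'joint_positions': array([ 0.404 ,  0.2821,  1.6269, -0.0002,  1.231 , -0.9542]), 'joint_velocities': array([-0.0013, -0.0002, -0.0011, -0.0005, -0.0002,  0.0008]), 'joint_efforts': array([  0.52  , -56.906 , -43.2186,   0.2654,  -0.3124,   0.0066]), 'tool_pos': array([0.5362, 0.2848, 0.0661]), 'eef_rot': array([3.1407, 0.0015, 2.9291]), 'wrist_force': array([ 0.2905, -0.7869,  6.0063]), 'torque': array([-0.1258,  0.1101,  0.0257]), 'finger_force': 78.24493646621704, 'width': 0.024943512377399855}
```

>>> {"name": "servo_tool", "arguments": {
  "series": "0 0 0.05 0 0 0 1;0 0 0.1 0 0 0 1;0 0 0.15 0 0 0 1;0 0 0.2 0 0 0 1;0 -0.03 0.25 0 0 0.08 1;0.01 -0.08 0.292 0 0 0.16 1;0.02 -0.13 0.292 0 0 0.24 1;0.03 -0.18 0.292 0 0 0.32 1;0.04 -0.23 0.292 0 0 0.4 1;0.05 -0.27 0.292 0 0 0.48 1"
}}

```text
time_s: 5.18
tool_pos: [0.5723, 0.0812, 0.2835]
eef_rot: [3.141, -0.001, -2.627]
wrist_force: [1.3, 0.4, -5.0]
width: 0.0249
finger_force: 79.9
```

>>> {"name": "servo_tool", "arguments": {
  "series": "0 -0.033 0 0 0 0.08 1;0 -0.033 0 0 0 0.16 1;0 -0.033 0 0 0 0.16 1;0 -0.033 0 0 0 0.16 1;0 -0.033 0 0 0 0.16 1"
}}

```text
time_s: 5.6
tool_pos: [0.5724, 0.0592, 0.2834]
eef_rot: [3.141, -0.001, -2.385]
wrist_force: [-0.3, 0.9, -3.1]
width: 0.0243
finger_force: 79.9
```

```bash
python3 - <<'E'
from h import *
np.set_printoptions(precision=4,suppress=True)
s=bot.read_state();print({k:s[k] for k in ['time_s','tool_pos','eef_rot','joint_positions','wrist_force','torque','width']})
p=s['tool_pos']
out=[]
for c in ['side','top','wrist']:
    im=bot.read_camera(c)[:,:,::-1]
    q=np.round(proj(c,[[.5735,.0572,.194],[p[0],p[1],p[2]-.066]])).astype(int);print(c,q)
    x,y=q[0]; x0=max(0,min(560-120,x-60));y0=max(0,min(420-130,y-75))
    out.append(cv2.resize(im[y0:y0+130,x0:x0+120],(266,288),interpolation=cv2.INTER_CUBIC) if c!='wrist' else cv2.resize(im[:,:],(384,288)));print(x0,y0)
    cv2.imwrite(f'pics/{c}3.png',im)
g=np.hstack([out[0],out[1]]);cv2.imwrite('pics/m3.png',np.vstack([np.hstack([g,np.zeros((288,800-532,3),'uint8')]),np.hstack([out[2],np.zeros((288,416,3),'uint8')])]))
E
```

```text
{'time_s': 5.6, 'tool_pos': array([0.5724, 0.0592, 0.2834]), 'eef_rot': array([ 3.1407, -0.0005, -2.3853]), 'joint_positions': array([ 0.0137,  0.0488,  1.4804,  0.0003,  1.6134, -2.3134]), 'wrist_force': array([-0.3011,  0.8602, -3.1106]), 'torque': array([-0.0044,  0.0077, -0.0448]), 'width': 0.024300543261111193}
side [[272 166]
 [271 155]]
212 91
top [[270 209]
 [269 208]]
210 134
wrist [[277 212]
 [281 225]]
217 137
```

View pics/m3.png

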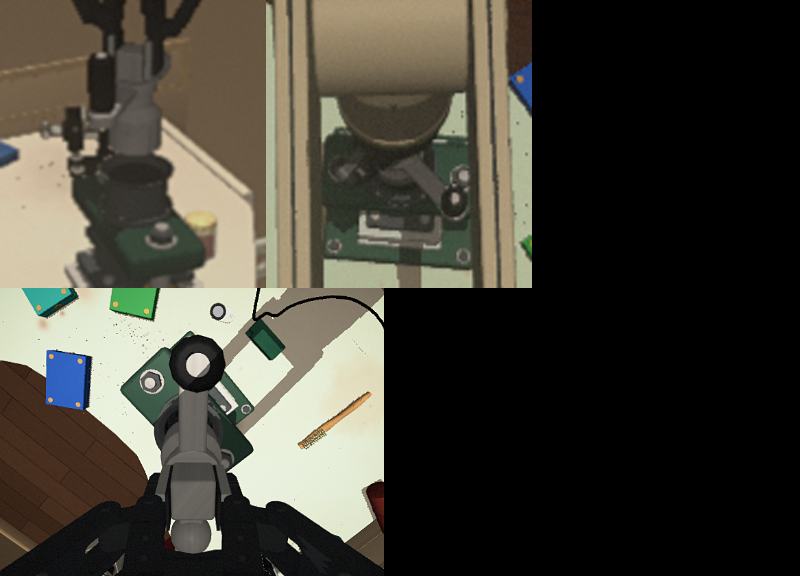

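```bash
python3 - <<'E'
from h import *
im=cv2.imread('pics/side3.png');a=im[100:190,235:315];a=(255*(a/255.)**.6).astype('uint8')
cv2.imwrite('pics/s3c.png',cv2.resize(a,None,fx=6,fy=6,interpolation=cv2.INTER_CUBIC))
c=bot.get_calibration('side');print(c['fx'],np.array(c['pose']))
E
```

```text
539.2550279120416 [[ 0.89041073 -0.22762459  0.39415197  0.13416199]
 [-0.45486446 -0.47609853  0.75261445 -0.79536622]
 [ 0.01634162 -0.84942171 -0.52746158  0.70092229]
 [ 0.          0.          0.          1.        ]]
```

View pics/s3c.png

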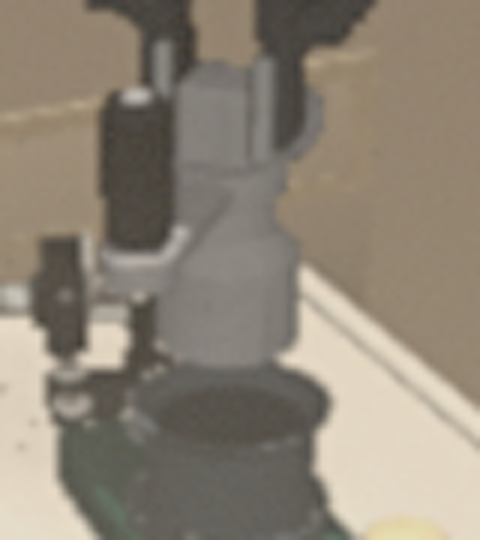

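Side crop: socket centre col ~229 vs mouth centre ~231 (6×), i.e. within ~1 mm; going down.

>>> {"name": "servo_tool", "arguments": {
  "series": "0.001 0 -0.007 0 0 0 1;0.001 0 -0.014 0 0 0 1;0.001 0 -0.02 0 0 0 1;0.001 0 -0.022 0 0 0 1;0.001 0 -0.024 0 0 0 1;0.001 0 -0.026 0 0 0 1;0.001 0 -0.028 0 0 0 1;0.001 0 -0.03 0 0 0 1;0.001 0 -0.032 0 0 0 1;0.001 0 -0.034 0 0 0 1"
}}

```text
time_s: 6.58
tool_pos: [0.5735, 0.0584, 0.2585]
eef_rot: [-3.141, 0.0, -2.382]
wrist_force: [-0.3, -0.0, -4.1]
width: 0.0246
finger_force: 79.9
```

>>> {"name": "servo_tool", "arguments": {
  "series": "0 0 -0.002 0 0 0 1;0 0 -0.004 0 0 0 1;0 0 -0.006 0 0 0 1"
}}

```text
time_s: 6.83
tool_pos: [0.5735, 0.0582, 0.2542]
eef_rot: [-3.141, 0.0, -2.382]
wrist_force: [-1.4, -1.6, 3.9]
width: 0.0249
finger_force: 80.9
```

>>> {"name": "servo_tool", "arguments": {
  "series": "-0.001 -0.001 -0.001 0 0 0 1;-0.001 -0.001 -0.002 0 0 0 1;-0.001 -0.001 -0.003 0 0 0 1"
}}

```text
time_s: 7.08
tool_pos: [0.5727, 0.0575, 0.2517]
eef_rot: [-3.141, -0.0, -2.382]
wrist_force: [-0.5, -1.3, -2.4]
width: 0.0247
finger_force: 79.9
```

Entered the bore. Continue to the hex top (TCP ≈0.242).

>>> {"name": "servo_tool", "arguments": {
  "series": "0 -0.0005 -0.002 0 0 0 1;0 -0.0005 -0.004 0 0 0 1;0 -0.0005 -0.006 0 0 0 1;0 -0.0005 -0.008 0 0 0 1;0 -0.0005 -0.01 0 0 0 1"
}}

```text
time_s: 7.5
tool_pos: [0.5726, 0.0572, 0.2439]
eef_rot: [3.141, -0.0, -2.382]
wrist_force: [-0.1, -1.2, -2.3]
width: 0.0247
finger_force: 79.9
```

>>> {"name": "servo_tool", "arguments": {
  "series": "0 0 -0.001 0 0 0 1;0 0 -0.002 0 0 0 1;0 0 -0.003 0 0 0 1;0 0 -0.004 0 0 0 1"
}}

```text
time_s: 7.83
tool_pos: [0.5727, 0.0572, 0.2413]
eef_rot: [-3.141, 0.0, -2.382]
wrist_force: [-1.4, -1.4, -0.3]
width: 0.0245
finger_force: 80.3
```

>>> {"name": "servo_tool", "arguments": {
  "series": "0 0 -0.001 0 0 0 1;0 0 -0.001 0 0 0 1;0 0 -0.002 0 0 0 1;0 0 -0.002 0 0 0 1"
}}

```text
time_s: 8.17
tool_pos: [0.573, 0.0574, 0.2409]
eef_rot: [-3.141, 0.001, -2.382]
wrist_force: [-3.6, -0.7, 5.9]
width: 0.0244
finger_force: 80.9
```

>>> {"name": "servo_tool", "arguments": {
  "series": "0 0 0 0 0 -0.025 1;0 0 0 0 0 -0.05 1;0 0 -0.001 0 0 -0.075 1;0 0 -0.001 0 0 -0.1 1"
}}

```text
time_s: 8.5
tool_pos: [0.5727, 0.0573, 0.2387]
eef_rot: [-3.142, -0.0, -2.541]
wrist_force: [-0.2, -1.1, -3.6]
width: 0.0249
finger_force: 80.0
```

```bash
python3 -c "
from h import *
s=bot.read_state();print(s['tool_pos'],s['eef_rot'],s['wrist_force'],s['torque'])"
```

```text
[0.57269773 0.05725504 0.23870335] [-3.14154552e+00 -9.27089297e-06 -2.54082671e+00] [-0.24579778 -1.05265175 -3.61694425] [-0.28107007  0.18714359  0.02744218]
```

It dropped onto the hex. Lower to full seat (TCP ≈0.222).

>>> {"name": "servo_tool", "arguments": {
  "series": "0 0 -0.002 0 0 0 1;0 0 -0.004 0 0 0 1;0 0 -0.006 0 0 0 1;0 0 -0.008 0 0 0 1;0 0 -0.01 0 0 0 1;0 0 -0.012 0 0 0 1;0 0 -0.014 0 0 0 1;0 0 -0.016 0 0 0 1;0 0 -0.018 0 0 0 1;0 0 -0.019 0 0 0 1"
}}

```text
time_s: 9.33
tool_pos: [0.5726, 0.0572, 0.2245]
eef_rot: [-3.142, -0.0, -2.539]
wrist_force: [-0.8, -4.0, -1.9]
width: 0.025
finger_force: 80.2
```

>>> {"name": "servo_tool", "arguments": {
  "series": "0 0 -0.001 0 0 0 1;0 0 -0.002 0 0 0 1;0 0 -0.003 0 0 0 1;0 0 -0.004 0 0 0 1"
}}

```text
time_s: 9.67
tool_pos: [0.5728, 0.0572, 0.2222]
eef_rot: [-3.141, 0.0, -2.539]
wrist_force: [-3.1, -5.5, 5.1]
width: 0.0247
finger_force: 80.9
```

```bash
python3 - <<'E'
from h import *
np.set_printoptions(precision=1,suppress=True)
im=bot.read_camera('side')[:,:,::-1];cv2.imwrite('pics/side4.png',im)
a=im[195:260,232:316];a=(255*(a/255.)**.6).astype('uint8')
cv2.imwrite('pics/s4c.png',cv2.resize(a,None,fx=9,fy=9,interpolation=cv2.INTER_CUBIC))
th=np.radians(-5.2) # press yaw from nuts: direction
d=np.array([.0113,.1238]);yaw=np.arctan2(d[1],d[0])-np.pi/2;print(np.degrees(yaw))
R=np.array([[np.cos(yaw),-np.sin(yaw)],[np.sin(yaw),np.cos(yaw)]])
def corner(x,y,z): return np.r_[R@[x,y]+[.5735,.0572],z]
def P(x,y,z):
    q=proj('side',corner(x,y,z))[0];return ((q-[232,195])+.5)*9-.5
for sx in (-1,1):
  for sy in (-1,1):
    print(sx,sy,'platen 112x88 z.057,.067,.077',[P(sx*.056,sy*.044,z) for z in (.057,.067,.077)],'frame',[P(sx*.045,sy*.033,z) for z in (.032,.057)])
E
```

```text
-5.2152925655094196
-1 -1 platen 112x88 z.057,.067,.077 [array([199.6, 402.7]), array([199.4, 366.7]), array([199.3, 330.3])] frame [array([228.4, 454.8]), array([228.3, 366.7])]
-1 1 platen 112x88 z.057,.067,.077 [array([ 75. , 203.2]), array([ 74.3, 168.4]), array([ 73.6, 133.3])] frame [array([134.4, 303.9]), array([133.2, 218. ])]
1 -1 platen 112x88 z.057,.067,.077 [array([648.9, 304.9]), array([650.8, 269.5]), array([652.8, 233.8])] frame [array([583. , 376.1]), array([587. , 289.3])]
1 1 platen 112x88 z.057,.067,.077 [array([502.3, 117. ]), array([503.5,  82.8]), array([504.7,  48.4])] frame [array([476. , 232.2]), array([478.7, 147.6])]
```

View pics/s4c.png

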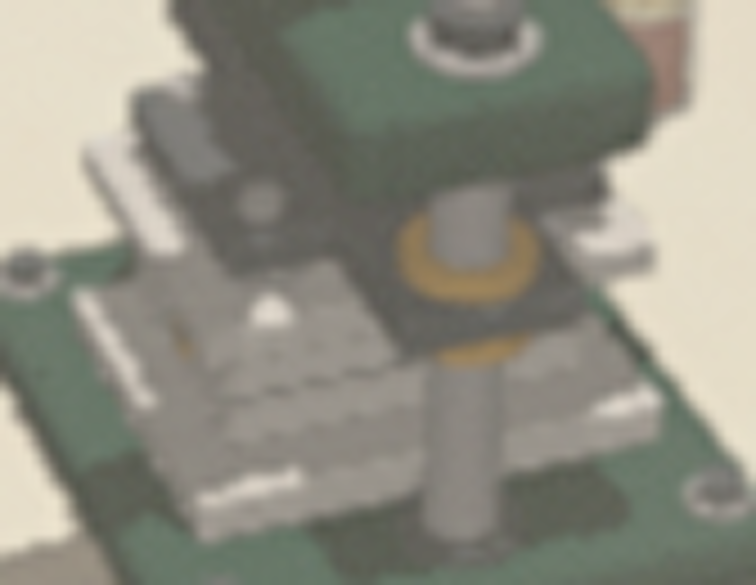

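Side crop: upper platen's underside sits ~10 mm above the frame top (z≈0.067), so contact is expected after roughly 180° of winding.

>>> {"name": "servo_tool", "arguments": {
  "series": "0 -0.0005 0.0005 0 0 -0.06 1;0 -0.0005 0.0005 0 0 -0.12 1;0 -0.0005 0.0005 0 0 -0.18 1;0 -0.0005 0.0005 0 0 -0.24 1;0 -0.0005 0.0005 0 0 -0.3 1;0 -0.0005 0.0005 0 0 -0.36 1;0 -0.0005 0.0005 0 0 -0.42 1;0 -0.0005 0.0005 0 0 -0.48 1;0 -0.0005 0.0005 0 0 -0.54 1;0 -0.0005 0.0005 0 0 -0.6 1",
  "newtons": 110
}}

```text
time_s: 10.55
tool_pos: [0.5735, 0.0579, 0.2223]
eef_rot: [3.139, 0.002, 2.798]
wrist_force: [3.6, 0.8, -3.6]
width: 0.0242
finger_force: 107.8
```

```bash
cat > t.py <<'E'
from h import *
np.set_printoptions(precision=3,suppress=True)
s=bot.read_state();print(s['time_s'],s['tool_pos'],np.degrees(s['eef_rot'][2]),s['wrist_force'],s['torque'],'q6',s['joint_positions'][5],'effort',s['joint_efforts'][5],s['width'])
E
python3 t.py
```

```text
10.55 [0.574 0.058 0.222] 160.30688473398135 [ 3.571  0.774 -3.639] [ 0.14  -0.759  0.171] q6 -1.2165614035394388 effort -2.20257505774498 0.024244962796237193
```

>>> {"name": "servo_tool", "arguments": {
  "series": "0 0 0 0 0 -0.06 1;0 0 0 0 0 -0.12 1;0 0 0 0 0 -0.18 1;0 0 0 0 0 -0.24 1;0 0 0 0 0 -0.3 1;0 0 0 0 0 -0.36 1;0 0 0 0 0 -0.42 1;0 0 0 0 0 -0.48 1;0 0 0 0 0 -0.54 1;0 0 0 0 0 -0.6 1"
}}

```text
time_s: 11.38
tool_pos: [0.5753, 0.0578, 0.2225]
eef_rot: [3.135, 0.0, 1.855]
wrist_force: [12.6, -0.7, -9.0]
width: 0.0241
finger_force: 108.0
```

```bash
python3 t.py
```

```text
11.3833 [0.575 0.058 0.222] 106.30172817583971 [12.648 -0.72  -9.011] [-0.134 -2.781  0.141] q6 -0.27410633376599064 effort -2.184176668524742 0.024071957329741406
```

>>> {"name": "servo_tool", "arguments": {
  "series": "0 0 0 0 0 -0.05 1;0 0 0 0 0 -0.1 1;0 0 0 0 0 -0.15 1;0 0 0 0 0 -0.2 1"
}}

```text
time_s: 11.72
tool_pos: [0.5753, 0.0576, 0.2225]
eef_rot: [3.135, -0.001, 1.542]
wrist_force: [11.4, -1.6, -8.3]
width: 0.0239
finger_force: 108.4
```

```bash
python3 t.py
```

```text
11.7167 [0.575 0.058 0.222] 88.33966426745614 [11.394 -1.603 -8.321] [-0.161 -2.732  0.213] q6 0.03926729728653036 effort -1.7930088937282562 0.023942374781662328
```

>>> {"name": "servo_tool", "arguments": {
  "series": "0.002 0 0 0 0 -0.03 1;0.002 0 0 0 0 -0.06 1;0.002 0 0 0 0 -0.09 1;0.002 0 0 0 0 -0.12 1;0.002 0 0 0 0 -0.15 1;0.002 0 0 0 0 -0.18 1"
}}

```text
time_s: 12.22
tool_pos: [0.5761, 0.0572, 0.2225]
eef_rot: [3.137, -0.002, 1.26]
wrist_force: [7.8, -3.2, -6.0]
width: 0.024
finger_force: 109.1
```

```bash
python3 t.py
```

```text
12.2167 [0.576 0.057 0.222] 72.21807885976726 [ 7.764 -3.177 -5.971] [-0.552 -1.886  0.101] q6 0.32043347798378363 effort -1.0145360603928566 0.02403420441354312
```

>>> {"name": "servo_tool", "arguments": {
  "series": "0.001 -0.001 0 0 0 -0.03 1;0.001 -0.001 0 0 0 -0.06 1;0.001 -0.001 0 0 0 -0.09 1;0.001 -0.001 0 0 0 -0.12 1"
}}

```text
time_s: 12.55
tool_pos: [0.5765, 0.0567, 0.2225]
eef_rot: [3.139, -0.003, 1.072]
wrist_force: [6.5, -1.9, -5.0]
width: 0.0239
finger_force: 109.0
```

```bash
python3 t.py
```

```text
12.55 [0.576 0.057 0.222] 61.42943273668581 [ 6.545 -1.935 -5.005] [-0.398 -1.476  0.151] q6 0.5076353981249233 effort -1.0225626826286316 0.023882277767121755
```

>>> {"name": "servo_tool", "arguments": {
  "series": "0 -0.001 0 0 0 -0.03 1;0 -0.001 0 0 0 -0.06 1;0 -0.001 0 0 0 -0.09 1"
}}

```text
time_s: 12.8
tool_pos: [0.5765, 0.0563, 0.2225]
eef_rot: [3.139, -0.004, 0.931]
wrist_force: [7.3, 0.3, -5.1]
width: 0.0244
finger_force: 109.0
```

```bash
python3 t.py
```

```text
12.8 [0.577 0.056 0.222] 53.338618926353064 [ 7.272  0.296 -5.076] [-0.136 -1.443  0.121] q6 0.6476891848123124 effort -1.034063771367073 0.024371181483718654
```

>>> {"name": "servo_tool", "arguments": {
  "series": "0.001 0 0 0 0 -0.03 1;0.001 0 0 0 0 -0.06 1;0.001 0 0 0 0 -0.09 1"
}}

```text
time_s: 13.05
tool_pos: [0.5768, 0.0561, 0.2225]
eef_rot: [3.14, -0.003, 0.79]
wrist_force: [4.6, -1.9, -3.3]
width: 0.0241
finger_force: 109.4
```

```bash
python3 t.py
```

```text
13.05 [0.577 0.056 0.222] 45.23550968809442 [ 4.577 -1.935 -3.281] [-0.364 -0.992  0.061] q6 0.7890453351020401 effort -1.028139442205429 0.024078797113599375
```

>>> {"name": "servo_tool", "arguments": {
  "series": "0.001 0 0 0 0 -0.03 1;0.001 0 0 0 0 -0.06 1;0.001 0 0 0 0 -0.09 1"
}}

```text
time_s: 13.3
tool_pos: [0.5771, 0.0558, 0.2224]
eef_rot: [3.141, -0.002, 0.648]
wrist_force: [1.5, -2.4, -1.3]
width: 0.0243
finger_force: 109.6
```

```bash
python3 t.py
```

```text
13.3 [0.577 0.056 0.222] 37.12774581700532 [ 1.492 -2.413 -1.282] [-0.639 -0.439  0.148] q6 0.9304379821738408 effort -1.0270941630005836 0.024251042240197786
```

>>> {"name": "servo_tool", "arguments": {
  "series": "0 0 0 0 0 -0.03 1;0 0 0 0 0 -0.06 1;0 0 0 0 0 -0.09 1"
}}

```text
time_s: 13.55
tool_pos: [0.5771, 0.0555, 0.2224]
eef_rot: [3.141, -0.002, 0.506]
wrist_force: [1.6, -3.9, -2.2]
width: 0.0242
finger_force: 109.7
```

```bash
python3 t.py
```

```text
13.55 [0.577 0.056 0.222] 29.018908598536065 [ 1.564 -3.909 -2.234] [-0.837 -0.424  0.155] q6 1.0717629459142646 effort -1.0252026468515396 0.02415297480152275
```

>>> {"name": "servo_tool", "arguments": {
  "series": "0 0 0 0 0 -0.03 1;0 0 0 0 0 -0.06 1"
}}

```text
time_s: 13.72
tool_pos: [0.5771, 0.0554, 0.2224]
eef_rot: [3.141, -0.002, 0.412]
wrist_force: [1.0, -4.3, -1.3]
width: 0.0239
finger_force: 109.7
```

```bash
python3 t.py
```

```text
13.7167 [0.577 0.055 0.222] 23.616174418231864 [ 1.018 -4.274 -1.271] [-1.021 -0.399  0.204] q6 1.1659953400660306 effort -0.9993914142251015 0.02387668549520996
```

```bash
python3 - <<'E'
from h import *
im=bot.read_camera('side')[:,:,::-1];cv2.imwrite('pics/side5.png',im)
a=cv2.cvtColor(cv2.imread('pics/side4.png'),6);b=cv2.cvtColor(np.ascontiguousarray(im),6)
for c in (300,302,245,249): print(c,a[205:240,c].tolist(),b[205:240,c].tolist(),sep='\n')
o=[cv2.resize(x[190:260,232:316],(396,330),interpolation=cv2.INTER_CUBIC) for x in (a,b)]
cv2.imwrite('pics/s5c.png',(255*(np.hstack(o)/255.)**.6).astype('uint8'))
E
```

```text
300
[56, 52, 54, 52, 49, 46, 58, 122, 182, 189, 177, 155, 163, 176, 170, 178, 185, 177, 127, 102, 117, 162, 178, 140, 92, 57, 43, 59, 82, 92, 91, 92, 89, 107, 164]
[54, 54, 52, 51, 51, 46, 58, 126, 194, 207, 206, 202, 191, 187, 179, 156, 147, 121, 126, 171, 187, 174, 122, 104, 104, 70, 50, 59, 84, 92, 91, 91, 86, 107, 163]
302
[54, 52, 51, 48, 46, 45, 96, 177, 204, 205, 204, 201, 194, 180, 182, 184, 177, 147, 109, 103, 138, 193, 206, 201, 194, 177, 136, 80, 49, 53, 67, 80, 96, 129, 171]
[55, 52, 51, 48, 45, 45, 97, 175, 204, 203, 202, 202, 203, 202, 203, 201, 193, 184, 183, 185, 176, 137, 103, 110, 144, 168, 134, 77, 47, 53, 77, 108, 102, 128, 172]
245
[199, 195, 196, 192, 178, 181, 173, 174, 181, 182, 175, 161, 144, 113, 113, 127, 101, 69, 61, 54, 51, 72, 91, 94, 92, 92, 102, 123, 138, 165, 163, 140, 112, 87, 77]
[204, 206, 206, 205, 199, 196, 197, 191, 172, 178, 176, 182, 185, 183, 176, 161, 144, 114, 88, 74, 69, 81, 92, 95, 92, 92, 101, 124, 138, 164, 154, 136, 111, 88, 78]
249
[85, 77, 79, 76, 72, 67, 57, 54, 61, 75, 94, 118, 136, 170, 186, 188, 186, 168, 113, 85, 85, 83, 84, 85, 85, 83, 90, 94, 93, 91, 90, 88, 88, 101, 117]
[205, 208, 194, 139, 86, 78, 79, 76, 72, 63, 56, 56, 59, 71, 93, 131, 169, 184, 180, 187, 183, 167, 147, 103, 85, 83, 88, 97, 92, 90, 91, 88, 89, 100, 122]
```

View pics/s5c.png

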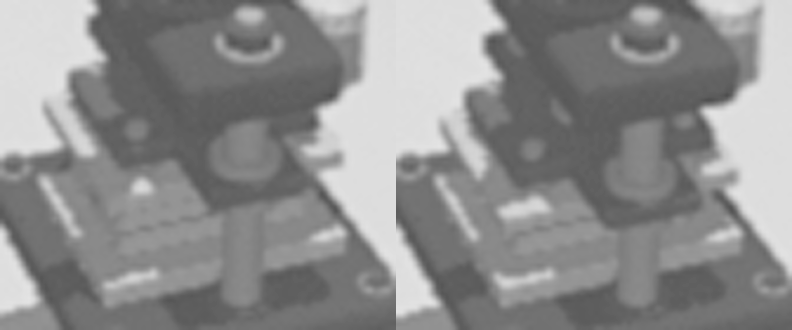

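The platen has come down ~10 mm with the turns (4 px), so the crank drives the screw; contact must be close. Small steps now.

>>> {"name": "servo_tool", "arguments": {
  "series": "0 -0.001 0 0 0 -0.03 1;0 -0.001 0 0 0 -0.06 1"
}}

```text
time_s: 13.93
tool_pos: [0.577, 0.055, 0.2224]
eef_rot: [-3.142, -0.002, 0.32]
wrist_force: [1.2, -2.3, -1.4]
width: 0.0239
finger_force: 109.5
```

```bash
python3 t.py
```

```text
13.9333 [0.577 0.055 0.222] 18.31232988595277 [ 1.163 -2.266 -1.444] [-0.728 -0.435  0.279] q6 1.2573688119007231 effort -1.104331836104393 0.0238554732166612
```

>>> {"name": "servo_tool", "arguments": {
  "series": "0 -0.001 0 0 0 -0.03 1;0 -0.001 0 0 0 -0.06 1"
}}

```text
time_s: 14.1
tool_pos: [0.577, 0.0547, 0.2224]
eef_rot: [-3.141, -0.002, 0.225]
wrist_force: [1.6, -0.6, -0.9]
width: 0.0242
finger_force: 109.6
```

```bash
python3 t.py
```

```text
14.1 [0.577 0.055 0.222] 12.917193167443779 [ 1.559 -0.62  -0.868] [-0.374 -0.35   0.387] q6 1.3505007162205624 effort -0.86311474442482 0.024192763367562563
```

>>> {"name": "servo_tool", "arguments": {
  "series": "0 0 0 0 0 -0.03 1;0 0 0 0 0 -0.03 1"
}}

```text
time_s: 14.27
tool_pos: [0.5769, 0.0545, 0.2224]
eef_rot: [-3.141, -0.001, 0.178]
wrist_force: [1.5, 0.1, -1.4]
width: 0.024
finger_force: 109.6
```

```bash
python3 t.py
```

```text
14.2667 [0.577 0.055 0.222] 10.200559509005359 [ 1.464  0.056 -1.42 ] [-0.233 -0.473  0.043] q6 1.3979042424107402 effort 1.1913715302944183 0.02398326211518881
```

>>> {"name": "servo_tool", "arguments": {
  "series": "0 0 0 0 0 0.03 1;0 0 0 0 0 0.06 1;0 0 0 0 0 0.09 1;0 0 0 0 0 0.09 1"
}}

```text
time_s: 14.6
tool_pos: [0.5766, 0.0546, 0.2223]
eef_rot: [-3.141, -0.001, 0.325]
wrist_force: [0.5, 0.5, -0.7]
width: 0.0236
finger_force: 109.8
```

```bash
python3 t.py
```

```text
14.6 [0.577 0.055 0.222] 18.609311810205387 [ 0.524  0.509 -0.726] [ 0.071 -0.145  0.033] q6 1.251119527962357 effort -1.056128740310669 0.023647352429240244
```

>>> {"name": "servo_tool", "arguments": {
  "series": "0 0 0.003 0 0 0 1;0 0 0.006 0 0 0 1;0 0 0.01 0 0 0 1;0 0 0.014 0 0 0 1"
}}

```text
time_s: 14.93
tool_pos: [0.5764, 0.0543, 0.2326]
eef_rot: [-3.141, 0.0, 0.32]
wrist_force: [1.7, 1.6, -5.9]
width: 0.0239
finger_force: 109.3
```

```bash
python3 t.py
```

```text
14.9333 [0.576 0.054 0.233] 18.323252019721362 [ 1.723  1.635 -5.874] [ 0.451 -0.518  0.009] q6 1.2559301139153762 effort 0.02800572314299643 0.023930230805647896
```

>>> {"name": "servo_tool", "arguments": {
  "series": "0 0 0.03 0 0 0 1;0 0 0.06 0 0 0 1;0 0 0.09 0 0 0 1;0 0 0.09 0 0 0 1;-0.006 0.05 0.09 0 0 0 1;-0.014 0.1 0.09 0 0 0 1;-0.02 0.15 0.09 0 0 0 1;-0.028 0.2 0.09 0 0 0 1;-0.036 0.25 0.09 0 0 0 1;-0.042 0.308 0.09 0 0 0 1"
}}

```text
time_s: 15.77
tool_pos: [0.5441, 0.2837, 0.2987]
eef_rot: [3.141, 0.002, 0.319]
wrist_force: [0.8, 0.3, -3.2]
width: 0.0238
finger_force: 109.6
```

>>> {"name": "servo_tool", "arguments": {
  "series": "0 0 0 0 0 0 1;0 0 -0.05 0 0 0 1;0 0 -0.1 0 0 0 1;0 0 -0.15 0 0 0 1;0 0 -0.2 0 0 0 1;0 0 -0.25 0 0 0 1;0 0 -0.27 0 0 0 1;0 0 -0.28 0 0 0 1;0 0 -0.29 0 0 0 1;0 0 -0.29 0 0 0 1"
}}

```text
time_s: 16.6
tool_pos: [0.5447, 0.2826, 0.0815]
eef_rot: [3.141, 0.001, 0.32]
wrist_force: [0.1, 0.7, -3.0]
width: 0.024
finger_force: 110.0
```

```bash
python3 t.py
```

```text
16.6 [0.545 0.283 0.082] 18.32585976183478 [ 0.096  0.744 -3.03 ] [-0.053  0.062 -0.021] q6 1.6459743761259598 effort 0.0009921133823809214 0.02400119900159129
```

>>> {"name": "servo_tool", "arguments": {
  "series": "0 0 -0.004 0 0 0 1;0 0 -0.008 0 0 0 1;0 0 -0.012 0 0 0 1;0 0 -0.015 0 0 0 1;0 0 -0.017 0 0 0 1;0 0 -0.019 0 0 0 1;0 0 -0.0195 0 0 0 1;0 0 -0.0195 0 0 0 1"
}}

```text
time_s: 17.27
tool_pos: [0.545, 0.2828, 0.0678]
eef_rot: [3.142, 0.0, 0.32]
wrist_force: [0.5, 0.5, -3.5]
width: 0.024
finger_force: 110.0
```

>>> {"name": "servo_tool", "arguments": {
  "series": "0 0 -0.0005 0 0 0 1;0 0 -0.001 0 0 0 1;0 0 -0.0015 0 0 0 1"
}}

```text
time_s: 17.52
tool_pos: [0.5453, 0.2829, 0.0669]
eef_rot: [-3.142, -0.0, 0.32]
wrist_force: [0.7, 0.5, -3.6]
width: 0.0239
finger_force: 110.0
```

>>> {"name": "servo_tool", "arguments": {
  "series": "0 0 -0.0005 0 0 0 1;0 0 -0.001 0 0 0 1;0 0 -0.0015 0 0 0 1;0 0 -0.0015 0 0 0 1"
}}

```text
time_s: 17.85
tool_pos: [0.5455, 0.283, 0.0664]
eef_rot: [-3.142, -0.001, 0.32]
wrist_force: [-2.0, -0.5, 2.5]
width: 0.0241
finger_force: 111.1
```

>>> {"name": "servo_tool", "arguments": {
  "series": "0 0 0 0 0 0 0.6;0 0 0 0 0 0 0.3;0 0 0 0 0 0 0;0 0 0 0 0 0 0;0 0 0 0 0 0 0;0 0 0 0 0 0 0;0 0 0.02 0 0 0 0;0 0 0.05 0 0 0 0;0 0 0.1 0 0 0 0;0 0 0.15 0 0 0 0"
}}

```text
time_s: 18.68
tool_pos: [0.5439, 0.2823, 0.1778]
eef_rot: [3.141, 0.004, 0.32]
wrist_force: [-0.4, 0.3, -0.0]
width: 0.0856
finger_force: 0.0
```

>>> {"name": "servo_tool", "arguments": {
  "series": "-0.05 0.04 0.04 0 0 0 0;-0.1 0.08 0.08 0 0 0 0;-0.14 0.12 0.12 0 0 0 0;-0.18 0.16 0.16 0 0 0 0;-0.22 0.2 0.16 0 0 0 0;-0.26 0.24 0.16 0 0 0 0;-0.3 0.28 0.16 0 0 0 0;-0.3 0.28 0.16 0 0 0 0"
}}

```text
time_s: 19.35
tool_pos: [0.3224, 0.4905, 0.2989]
eef_rot: [-3.141, -0.001, 0.32]
wrist_force: [0.5, -0.1, -0.0]
width: 0.0851
finger_force: 0.0
```

```bash
python3 - <<'E'
from h import *
s=bot.read_state();print(s['time_s'],s['tool_pos'],s['width'])
t=bot.read_camera('top')[:,:,::-1];s=bot.read_camera('side')[:,:,::-1]
b=cv2.cvtColor(np.ascontiguousarray(s),6);print(b[205:235,302].tolist())
cv2.imwrite('pics/f.png',np.hstack([cv2.resize(t[140:350,140:400],(400,323)),cv2.resize(s[130:340,140:400],(400,323))]))
E
```

```text
19.35 [0.32244701 0.49045652 0.2988684 ] 0.08505203720220986
[52, 49, 50, 47, 44, 41, 93, 168, 195, 195, 194, 194, 194, 193, 194, 192, 184, 176, 174, 175, 168, 130, 100, 104, 138, 161, 130, 84, 61, 64]
```

View pics/f.png

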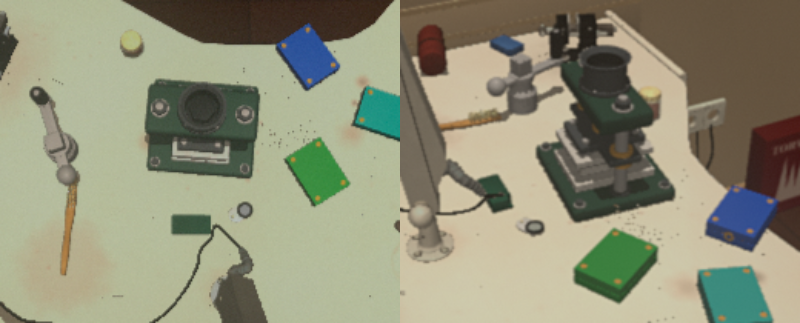

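Final picture: the crank stands upright near (58,140), clear of the press at (203,130). The brush, jar, wax block and loupe are where they were, and the platen is down on the frame.

```bash
python3 -c "
from bench import bot
print(bot.finish_job())"
```

```text
the job is handed in; nothing more can be done
None
```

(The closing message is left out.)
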